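Make up the soup kit and the seasoning kit

ROBOT

A 6-joint arm with a two-finger parallel gripper is mounted at the origin on a cart in front of the work surface, level with it; the furniture and walls round the work are solid. World frame = base frame: x ahead of the robot, y to its left, z up, the work surface at z = 0. Lengths are in mm, angles in rad, forces in N, time in s.
With the tool pointing down it reaches from about 350 to 1000 mm from the base axis. Payload 7.1 kg.
Tool frame: the origin (TCP) lies at the very end of the fingers, on their centre line; the grasp point (between the pads) lies 19 mm behind it (manip.grasp_offset is the distance from the TCP to the grasp point, in mm); z points along the fingers, y is the line along which they close (so a half turn about z gives the same grasp; the last joint's range is limited). The gripper opens to 85 mm and grips with 20 to 120 N. Pads are 22 mm wide; open, the fingers measure 114 mm over their backs; the gripper's body (76 mm by 85 mm) begins 54 mm behind the grasp point. The pads swing forward as they close: fully open they stand 13 mm farther back than shut.
Start: joints at [-0.019, 0.423, 1.63, -0, 1.089, -0.019], TCP at [624.984, 0.026, 231.319] pointing down, gripper open.
Joint ranges: [-3, 3], [-0.9, 2.11], [0.09, 2.58], [-1.31, 4.45], [0.11, 2.69], [-2.54, 2.54]. Speed limits (rad/s): [2.39, 2.39, 3.01, 3.14, 3.14, 3.14].

INTERFACE

Orientations are given as a unit quaternion [w, x, y, z].
In Python, from rig import status, eyes, manip gives the robot as it stands. The module is installed in compiled form; this text tells all that it offers.
- The arm moves only by the tool creep_tool, called after ">>>" by a JSON object that holds its "name" and its "arguments". Schema: {"type":"object","properties":{"moves":{"type":"array","items":{"type":"object","properties":{"tx":{"type":"number"},"ty":{"type":"number"},"tz":{"type":"number"},"rz":{"type":"number"},"aperture":{"type":"number"}},"additionalProperties":false,"required":["aperture"]},"minItems":1,"maxItems":8},"only":{"type":"string"},"quiet":{"type":"boolean"},"lines":{"type":"string"}},"required":["moves"],"additionalProperties":false}. moves is a list of rows, 1 to 8 of them, each an object with the fields tx, ty, tz (the shift in mm), rz (a turn about the tool's z in rad), aperture (the finger opening in mm); a field left out counts as zero (the opening has to be given); each row shifts and turns the commanded pose from where the row before left it, along the tool's axes as they then stand; what a row does not reach is not made up. A row lasts 1/8 s, in which the tool goes at most 62.5 mm and 0.188 rad, less where a joint would pass 70% of its speed; a pose out of reach is approached as far as the arm can. The fingers move at their own pace and stop on an object; the grip force is fixed at half the most. Time passes only in rows, so rows that do not move let the fingers close. The tool returns the time, the measured TCP pose, the force, the opening and the grip force at its end. only (a regular expression) keeps the lines of the reply that match it, lines (a string "A,B") keeps lines A to B, and quiet returns only ok. Input that does not fit is refused with a message, and nothing moves.
- status.state(): the state, without advancing time (a new reading comes with each control period).
- eyes.get_image(name): name is "scene" or "side" or "wrist"; returns a dict with "image" (384x512x3 uint8, red, green, blue), "camera_matrix" (3x3 intrinsics, pixels), "dist" ([k1, k2, p1, p2, k3] as OpenCV has them; the pictures are not rectified), "extrinsics" (4x4, takes a point from camera to world coordinates). Camera axes: x right, y down, z forward; pixel columns grow to the right and rows downward; lengths in mm; the calibration is good to about 2 mm. A picture is of the moment at which its call begins. There is no depth.
- manip.sign_off(): hands the job in; it is judged then, once.
The state is a dict: "time_s": time; "joint_positions": joint angles; "qvel": joint speeds; "tau": joint torques, N m; "tcp_pos": TCP position; "eef_rot": TCP orientation; "contact_force": force on the tool from outside, world axes, zero at the start; "wrist_torque": the same for the moment, N m; "grip_width": finger opening in mm; "gripper_force": force on a finger pad.
Only numpy, scipy, OpenCV 4.12 (cv2) and the standard library are available. Lean on these libraries where they do the work, as an engineer would, in place of code of your own. Each camera call takes 0.05 s, during which the arm holds its last target. There are 200 camera calls.

TASK

Make up two cooking kits, every thing standing upright on the floor of a compartment of its own: the soup kit in the pale wooden three-compartment tray gets the small green tin, the copper tumbler and the green-capped spice jar; the seasoning kit in the blue two-compartment tray gets the wooden pepper mill and the red-capped spice jar. Which compartment of the right tray each takes is up to you. Do not knock any of them over, and leave the wide tin, the big glass jar and the garlic where they are.

Things in the scene. Friction and masses are not known exactly. Their poses are not given: they have to be found in the camera images.
- long_tray: Pale wooden kit tray. Three compartments in a row along x, each 76 x 76 mm inside, with 5 mm walls; inner floor 5 mm, wall tops 24 mm (dividers 21 mm) above the worktop. Outside 248 x 86 x 24 mm, plus a low grip rail 18 mm out at each end. Origin: centre of the underside; y across, z up. Does not slide. Compartment centres: y = 0, x = -81, 0 and +81 mm.
- short_tray: Blue plastic kit tray. Two compartments in a row along x, each 76 x 76 mm inside, with 5 mm walls; inner floor 5 mm, wall tops 24 mm (dividers 21 mm) above the worktop. Outside 167 x 86 x 24 mm, plus a low grip rail 18 mm out at each end. Origin: centre of the underside; y across, z up. Does not slide. Compartment centres: y = 0, x = -40.5 and +40.5 mm.
- green_tin: Small green food tin with a gold top, straight cylinder, diameter 57 mm, height 72 mm. Grip it round the body, for example 45 mm above its base. Origin: centre of the underside, z up the axis; round, yaw does not matter. Stands upright.
- tumbler: Empty plain copper tumbler, open at the top, height 102 mm; diameter 56 mm at the foot, widening evenly to 67 mm at the rim. Grip it round the outside, for example 68 mm above its base. Origin: centre of the underside, z up the axis; round, yaw does not matter. Stands upright.
- green_cap_jar: Slim clear spice jar with a green cap and a label, diameter 46 mm, height 106 mm. Grip it round the body or cap, for example 75 mm above its base. Origin: centre of the underside, z up the axis; round, yaw does not matter. Stands upright.
- red_cap_jar: Slim spice jar with a red cap and a dark label, diameter 41 mm, height 105 mm. Grip it round the body or cap, for example 75 mm above its base. Origin: centre of the underside, z up the axis; round, yaw does not matter. Stands upright.
- mill: Turned wooden pepper mill, height 160 mm, 58 mm across at the foot, with a narrow waist, a rounded head 50 mm across from 116 to 149 mm above the base and a 12 mm knob on top. The head does not turn. Grip the thickest part of the head, 132 mm above the base. Origin: centre of the underside, z up the axis; round, yaw does not matter. Stands upright.
- tin_1: Bystander: wide white, blue and red tin, diameter 75 mm, height 58 mm, at the back of the worktop. Not part of a kit. Origin: centre of the underside.
- jar_3: Bystander: large glass jar with a pale grey lid, diameter 71 mm, height 110 mm, at the back of the worktop. Not part of a kit. Origin: centre of the underside.
- garlic_1: Bystander: garlic bulb, about 53 mm across and high, near the front edge of the worktop. Not part of a kit. Origin: centre of the underside.

How it is judged (in metres and radians):
At the end, for the whole second after the job is handed in: Green tin, tumbler and green-capped jar stand in the wooden tray, mill and red-capped jar in the blue tray: origins inside the end walls, within 22 mm of the tray's centre line and under 10 mm above its underside (on the floor; no compartment holds two), tilt under 0.1 rad, at rest (x of green_tin in the frame of long_tray between -0.119 and 0.119 m and y of green_tin in the frame of long_tray between -0.022 and 0.022 m and z of each of green_tin, tumbler, green_cap_jar in the frame of long_tray below 0.01 m and angle between each of green_tin, tumbler, green_cap_jar, mill, red_cap_jar's own z axis and vertical below 0.1 rad and linear speed of each of green_tin, tumbler, green_cap_jar, mill, red_cap_jar below 0.02 m/s and angular speed of each of green_tin, tumbler, green_cap_jar, mill, red_cap_jar below 0.2 rad/s and x of tumbler in the frame of long_tray between -0.119 and 0.119 m and y of tumbler in the frame of long_tray between -0.022 and 0.022 m and x of green_cap_jar in the frame of long_tray between -0.119 and 0.119 m and y of green_cap_jar in the frame of long_tray between -0.022 and 0.022 m and x of mill in the frame of short_tray between -0.0785 and 0.0785 m and y of mill in the frame of short_tray between -0.022 and 0.022 m and z of each of mill, red_cap_jar in the frame of short_tray below 0.01 m and x of red_cap_jar in the frame of short_tray between -0.0785 and 0.0785 m and y of red_cap_jar in the frame of short_tray between -0.022 and 0.022 m); the robot touches nothing.
It fails at once if the wide tin is shifted by more than 25 mm (distance of tin_1 from where it was at the start of the episode above 0.025 m).
It fails at once if the glass jar is shifted by more than 25 mm (distance of jar_3 from where it was at the start of the episode above 0.025 m).
It fails at once if the garlic is shifted by more than 25 mm (distance of garlic_1 from where it was at the start of the episode above 0.025 m).
It fails at once if one of the five kit things is knocked over (angle between any of green_tin, tumbler, green_cap_jar, mill, red_cap_jar's own z axis and vertical above 0.8 rad).
It also fails if it takes over 106 s, if anything falls off the work surface, if the arm or the gripper's body presses on something with over 40 N, if the wrist force passes 120 N, or if a joint passes its speed limit or range.

## Working session

There is one attempt and no reset: what is moved stays moved. The work goes in short steps, Python scripts to look and compute and a tool call to move; the robot and the scene stay as the last step left them, time stands still between calls to the robot, and variables do not carry over. Pictures are saved under pics/ and viewed, at most 14 in all, crops included, and the job is handed in when it is done.

```bash
mkdir -p pics
```

Run:
```python
from rig import status, eyes, manip
import cv2, numpy as np, pickle
for n in ("scene","side","wrist"):
    d=eyes.get_image(n); pickle.dump(d,open(f"{n}0.pkl","wb"))
    cv2.imwrite(f"pics/{n}0.png",cv2.cvtColor(d["image"],cv2.COLOR_RGB2BGR))
    print(n,np.round(d["camera_matrix"],1).tolist(),np.round(d["dist"],4),np.round(d["extrinsics"],3).tolist())
s=status.state();print(s["time_s"],s["tcp_pos"],s["eef_rot"],s["grip_width"])
```

```text
scene [[461.6, 0.0, 254.2], [0.0, 461.6, 196.8], [0.0, 0.0, 1.0]] [0.0469 0.     0.     0.     0.    ] [[-0.893, -0.317, 0.321, 110.812], [-0.451, 0.606, -0.656, 976.443], [0.013, -0.73, -0.683, 943.744], [0.0, 0.0, 0.0, 1.0]]
side [[499.9, 0.0, 253.5], [0.0, 499.9, 193.2], [0.0, 0.0, 1.0]] [-0.143  0.     0.     0.     0.   ] [[0.801, -0.377, 0.466, -143.333], [-0.599, -0.492, 0.632, -830.423], [-0.009, -0.785, -0.619, 972.533], [0.0, 0.0, 0.0, 1.0]]
wrist [[268.1, 0.0, 253.3], [0.0, 268.1, 193.7], [0.0, 0.0, 1.0]] [-0.0083  0.      0.      0.      0.    ] [[1.0, 0.001, -0.002, 624.494], [0.0, -0.962, -0.274, 69.705], [-0.002, 0.274, -0.962, 373.175], [0.0, 0.0, 0.0, 1.0]]
0.15 [6.24564048e+02 1.01801089e-02 2.30701628e+02] [-4.47309564e-04  7.07119798e-01  7.07093491e-01 -4.30194679e-04] 85.28371274809355
```

View pics/scene0.png

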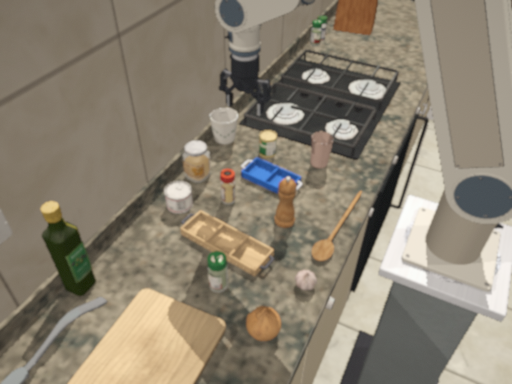

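View pics/side0.png

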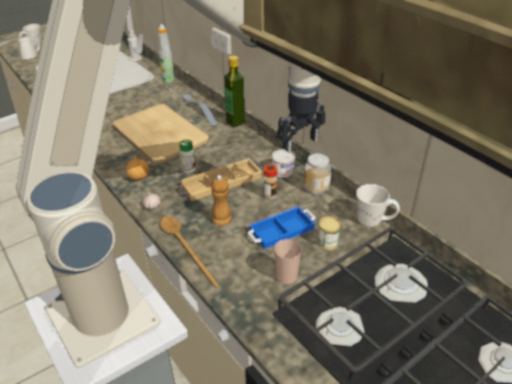

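View pics/wrist0.png

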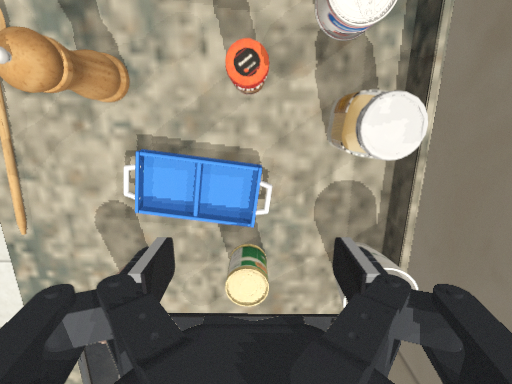

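Scene: long tray (227,242), short tray (271,175), tin (268,143), tumbler (320,150), green jar (217,270), red jar (228,187), mill (285,203). Side: tumbler (287,260), tin (329,233), mill (220,200). Wrist: blue tray centred at about (198,188), red cap at (247,62), tin top at (247,287). Next I'll zoom in for pixel picks.

Create h.py:
```python
import cv2, numpy as np, pickle
from rig import status, eyes, manip
def load(n): return pickle.load(open(n+".pkl","rb"))
def grab(n,tag):
    d=eyes.get_image(n); pickle.dump(d,open(tag+".pkl","wb")); return d
def ray(d,uv):
    p=cv2.undistortPoints(np.array([[uv]],float),d["camera_matrix"],d["dist"])[0,0]
    E=d["extrinsics"]; v=E[:3,:3]@[p[0],p[1],1]; return E[:3,3],v/np.linalg.norm(v)
def plane(d,uv,z):
    o,v=ray(d,uv); return o+v*(z-o[2])/v[2]
def tri(*pairs):
    A=np.zeros((3,3));b=np.zeros(3); R=[ray(*p) for p in pairs]
    for o,v in R: P=np.eye(3)-np.outer(v,v);A+=P;b+=P@o
    X=np.linalg.solve(A,b); return X,max(np.linalg.norm(np.cross(X-o,v)) for o,v in R)
def blobs(d,lo,hi,amin=25):
    m=cv2.inRange(cv2.cvtColor(d["image"],cv2.COLOR_RGB2HSV),np.array(lo),np.array(hi))
    n,_,st,c=cv2.connectedComponentsWithStats(m)
    return m,[(st[i].tolist(),np.round(c[i],1).tolist()) for i in range(1,n) if st[i,4]>=amin]
def crop(d,x0,y0,x1,y1,s,f):
    cv2.imwrite("pics/"+f,cv2.cvtColor(cv2.resize(d["image"][y0:y1,x0:x1],None,fx=s,fy=s,interpolation=cv2.INTER_CUBIC),cv2.COLOR_RGB2BGR))
```

Run:
```python
from h import *
S,D,W=load("scene0"),load("side0"),load("wrist0")
for n,d in(("S",S),("D",D),("W",W)):
    print(n,"red",blobs(d,(0,190,110),(8,255,255))[1]);print(n,"grn",blobs(d,(60,120,40),(90,255,200))[1]);print(n,"blue",blobs(d,(100,170,80),(125,255,255),60)[1])
crop(S,170,90,350,310,2.7,"s1.png");crop(D,110,120,370,300,3,"d1.png")
```

```text
S red []
S grn [([209, 260, 16, 10, 90], [216.6, 265.4])]
S blue [([243, 159, 56, 33, 507], [265.4, 173.6])]
D red [([265, 166, 11, 10, 74], [270.1, 171.5])]
D grn [([226, 101, 5, 9, 27], [228.4, 105.0]), ([181, 143, 10, 8, 51], [186.1, 146.9])]
D blue [([250, 208, 64, 40, 1314], [282.0, 226.6])]
W red []
W grn [([243, 247, 19, 14, 146], [251.4, 252.3]), ([242, 261, 13, 5, 41], [247.8, 262.8])]
W blue [([137, 150, 124, 76, 3942], [196.2, 191.6])]
```

View pics/s1.png

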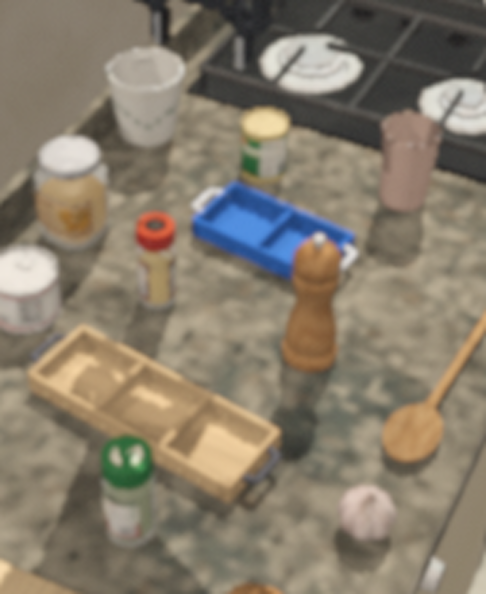

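View pics/d1.png

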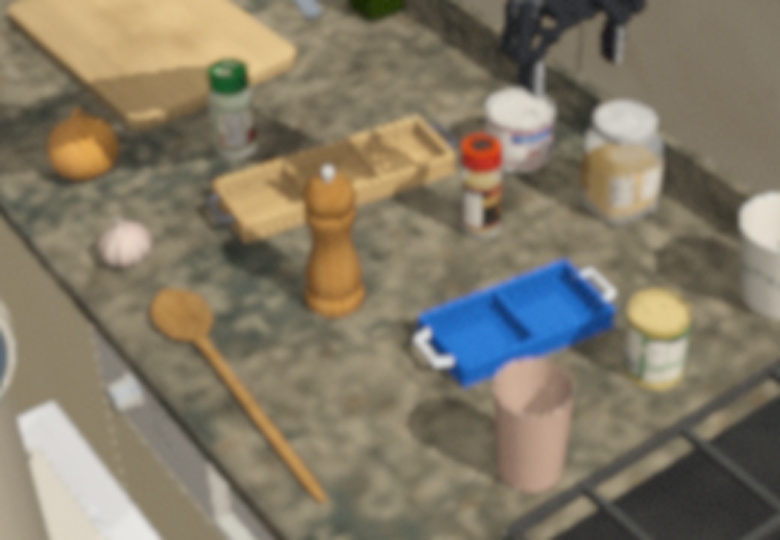

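Run:
```python
from h import *
S,D,W=load("scene0"),load("side0"),load("wrist0")
s=lambda x,y:(S,((x+.5)/2.7-.5+170,(y+.5)/2.7-.5+90)); t=lambda x,y:(D,((x+.5)/3-.5+110,(y+.5)/3-.5+120))
P=dict(red=((156,226),(482,143)),green=((127,450),(228,70)),tin=((265,123),(660,309)),tumbler=((410,129),(533,376)),mill=((320,238),(327,171)),
jar3=((72,158),(626,117)),tin1=((26,271),(520,107)),garlic=((366,500),(125,235)),
L1=((85,327),(413,117)),L2=((30,375),(457,157)),L3=((280,432),(215,185)),L4=((232,496),(240,238)),
B1=((236,186),(612,308)),B2=((194,222),(568,262)),B3=((355,240),(463,382)))
for k,(a,b) in P.items():
    X,e=tri(s(*a),t(*b)); print(k,X.round(1),round(e,1))
for k,a in dict(B1=(457,382),).items(): pass
c=[plane(W,p,24).round(1).tolist() for p in ((137,151),(263,164),(252,226),(137,213))];print(c)
print([plane(D,t(*p)[1],24).round(1).tolist() for p in ((568,262),(418,318),(463,382),(612,308))])
print("tin W",plane(W,(247,287),72),"red W",plane(W,(247,62),105))
```

```text
red [617.6 119.8 107.2] 3.6
green [490.1 394.5 107.1] 0.3
tin [ 615.8 -142.2   72.6] 3.3
tumbler [ 445.2 -165.1  107. ] 4.2
mill [435.1 116.2 158.7] 1.3
jar3 [757.   62.2 109.8] 5.6
tin1 [732.3 198.5  60.2] 4.6
garlic [302.4 294.8  34.8] 0.7
L1 [627.  248.1  66.4] 2.1
L2 [695.  260.4 -24.3] 3.2
L3 [398.9 278.4  61.7] 2.8
L4 [433.9 298.6 -35.2] 0.5
B1 [621.2 -75.4  22.9] 4.5
B2 [635.3   4.1  20.3] 4.1
B3 [458.  -58.9  12.7] 1.1
[[472.6, 27.8, 24.0], [636.4, 10.8, 24.0], [621.9, -76.8, 24.0], [462.5, -57.7, 24.0]]
[[637.5, 2.5, 24.0], [471.1, 26.1, 24.0], [452.2, -67.7, 24.0], [626.1, -74.8, 24.0]]
tin W [ 615.63941641 -142.0101663    72.        ] red W [618.10706284 118.47246171 105.        ]
```

Run:
```python
from h import *
S,D=load("scene0"),load("side0")
s=lambda x,y:(S,((x+.5)/2.7-.5+170,(y+.5)/2.7-.5+90)); t=lambda x,y:(D,((x+.5)/3-.5+110,(y+.5)/3-.5+120))
for a,b in (((85,327),(457,157)),((30,375),(413,117)),((280,432),(240,238)),((232,496),(215,185))):
    X,e=tri(s(*a),t(*b)); print(X.round(1),round(e,1),plane(*s(*a),24).round(1),plane(*t(*b),24).round(1))
print("mug",plane(D,(375,222),0))
```

```text
[655.3 209.9  21.6] 3.9 [649.4 214.2  24. ] [658.3 209.2  24. ]
[663.3 297.8  25. ] 1.4 [662.3 297.7  24. ] [665.9 299.8  24. ]
[408.2 243.6  14.6] 2.9 [408.1 249.9  24. ] [399.5 232.1  24. ]
[422.8 332.2  16.7] 5.4 [414.9 339.4  24. ] [424.6 325.2  24. ]
mug [ 790.07112969 -165.26817356    0.        ]
```

>>> {"name": "creep_tool", "arguments": {"moves": [{"rz":-0.1875, "aperture":85}, {"rz":-0.1875, "aperture":85}, {"rz":-0.1875, "aperture":85}, {"rz":-0.1875, "aperture":85}, {"rz":-0.1875, "aperture":85}, {"rz":-0.1875, "aperture":85}, {"rz":-0.1875, "aperture":85}, {"rz":-0.1875, "aperture":85}]}}

```text
time_s: 1.15
tcp_pos: [624.8, 0.0, 231.0]
eef_rot: [-0.0, 0.032, 0.999, 0.0]
contact_force: [-0.0, 0.9, -0.1]
grip_width: 85.1
gripper_force: 0.0
```

>>> {"name": "creep_tool", "arguments": {"moves": [{"rz":-0.0708, "aperture":85}, {"tx":2, "ty":-50, "tz":20, "aperture":85}, {"tx":3, "ty":-46, "tz":20, "aperture":85}, {"tx":4, "ty":-46, "tz":20, "aperture":85}, {"aperture":85}]}}

```text
time_s: 1.78
tcp_pos: [614.3, -144.5, 169.2]
eef_rot: [-0.002, 0.002, 1.0, 0.0]
contact_force: [1.0, -0.6, -0.2]
grip_width: 84.6
gripper_force: 0.0
```

>>> {"name": "creep_tool", "arguments": {"moves": [{"tx":-1, "ty":2, "tz":40, "aperture":85}, {"tz":40, "aperture":85}, {"tz":40, "aperture":85}, {"tz":19, "aperture":85}, {"aperture":85}, {"aperture":50}]}}

```text
time_s: 2.52
tcp_pos: [618.2, -140.0, 33.8]
eef_rot: [0.001, -0.0, 1.0, -0.0]
contact_force: [0.8, -0.0, 0.1]
grip_width: 69.4
gripper_force: 0.0
```

>>> {"name": "creep_tool", "arguments": {"moves": [{"aperture":50}, {"aperture":50}, {"aperture":50}, {"tz":-20, "aperture":50}, {"tz":-60, "aperture":50}, {"tz":-60, "aperture":50}]}}

```text
time_s: 3.28
tcp_pos: [616.5, -139.9, 174.8]
eef_rot: [-0.0, 0.0, 1.0, 0.0]
contact_force: [1.4, 0.0, -1.9]
grip_width: 55.9
gripper_force: 64.3
```

>>> {"name": "creep_tool", "arguments": {"moves": [{"tz":-30, "aperture":50}, {"tx":19, "ty":47, "tz":-12, "aperture":50}, {"tx":19, "ty":47, "tz":-12, "aperture":50}, {"tx":19, "ty":47, "tz":-12, "aperture":50}, {"tx":19, "ty":47, "tz":-12, "aperture":50}, {"tx":19, "ty":47, "tz":-12, "aperture":50}, {"tx":19, "ty":47, "aperture":50}, {"aperture":50}]}}

```text
time_s: 4.28
tcp_pos: [501.5, 144.6, 263.8]
eef_rot: [0.001, -0.002, 1.0, 0.0]
contact_force: [-0.4, -0.1, -1.6]
grip_width: 56.2
gripper_force: 64.6
```

Run:
```python
from h import *
d=grab("wrist","w1"); cv2.imwrite("pics/w1.png",cv2.cvtColor(d["image"],cv2.COLOR_RGB2BGR))
```

```text
(no output)
```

View pics/w1.png

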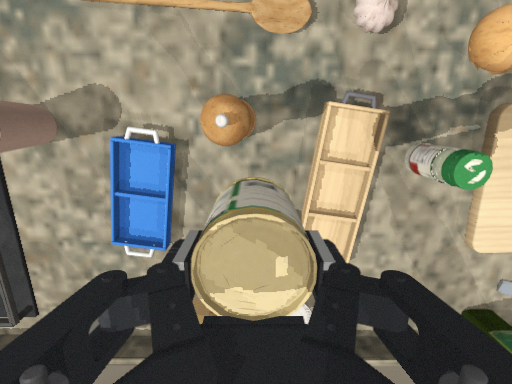

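The wrist shows long tray near-end corners at (327,101) and (389,110), with dividers at about (346,162) and (335,216). Blue tray is at (112–176,137–250), mill knob (222,121), green cap (473,170).

Run:
```python
from h import *
W=load("w1");S,D=load("scene0"),load("side0")
print("ext",W["extrinsics"].round(2).tolist())
P=lambda u,v,z:plane(W,(u,v),z)[:2].round(1)
print("L near",P(327,101,24),P(389,110,24)," left far",P(304,230,24)," right far",P(347,262,24))
print("div",P(319,158,21),P(373,167,21),P(311,213,21),P(359,221,21))
print("B",P(112,137,24),P(176,143,24),P(166,250,24),P(112,244,24))
print("mill",P(222,121,160),"green",P(473,170,106))
s=lambda x,y:(S,((x+.5)/2.7-.5+170,(y+.5)/2.7-.5+90)); t=lambda x,y:(D,((x+.5)/3-.5+110,(y+.5)/3-.5+120))
print(tri(s(320,238),t(327,171),(W,(222,121))),tri(s(127,450),t(228,70),(W,(473,170))))
# lone tray height from two views: near corner & blue corner
print(tri(s(280,432),t(240,238),(W,(327,101))),tri((load("wrist0"),(137,151)),(W,(176,143)),t(418,318)))
```

```text
ext [[-0.0, 0.96, 0.27, 431.51], [1.0, 0.0, 0.0, 144.25], [0.0, 0.27, -0.96, 406.35], [0.0, 0.0, 0.0, 1.0]]
L near [409.9 244.2] [421. 330.]  left far [598.6 223.6]  right far [653.9 295.8]
div [487.6 239.6] [500.4 319.3] [571.8 233.4] [584.6 308.3]
B [458.8 -53.2] [466.8  36. ] [633.6   7.6] [623.6 -76.4]
mill [434.8 116.8] green [488.1 396.1]
(array([435.0463609 , 116.3852247 , 158.71210592]), np.float64(1.4266066315675214)) (array([489.21525165, 394.6313955 , 107.48135275]), np.float64(1.4337354131196907))
(array([408.62216967, 245.01045466,  14.75801153]), np.float64(3.3862385133841655)) (array([470.5033711 ,  30.29850778,  19.20369046]), np.float64(5.206262254226467))
```

>>> {"name": "creep_tool", "arguments": {"moves": [{"tx":-29, "ty":29.5, "tz":20, "aperture":50}, {"tx":-29, "ty":29.5, "tz":20, "aperture":50}, {"tx":-29, "ty":29.5, "tz":20, "aperture":50}, {"tx":-29, "ty":29.5, "tz":20, "aperture":50}, {"tz":50, "aperture":50}, {"tz":50, "aperture":50}, {"tz":14, "aperture":50}, {"aperture":50}]}}

```text
time_s: 5.32
tcp_pos: [619.3, 259.2, 68.5]
eef_rot: [-0.0, 0.0, 1.0, -0.0]
contact_force: [0.8, -0.6, -0.9]
grip_width: 56.2
gripper_force: 64.6
```

>>> {"name": "creep_tool", "arguments": {"moves": [{"tx":1, "ty":3, "tz":12, "aperture":50}, {"tz":12, "aperture":50}, {"tz":6, "aperture":50}, {"aperture":50}, {"aperture":50}]}}

```text
time_s: 5.95
tcp_pos: [617.9, 263.1, 39.5]
eef_rot: [-0.0, -0.0, 1.0, -0.0]
contact_force: [-4.3, -1.4, 7.6]
grip_width: 56.3
gripper_force: 65.0
```

Run:
```python
from h import *
d=grab("scene","s2");crop(d,170,90,350,310,2.7,"s2.png")
```

```text
(no output)
```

View pics/s2.png

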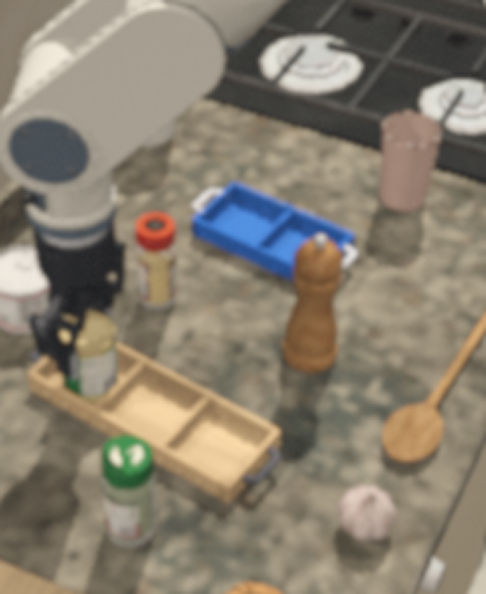

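Tin is in the far compartment, touching the floor (7.6 N); I'll release it and move to the red jar.

>>> {"name": "creep_tool", "arguments": {"moves": [{"aperture":85}, {"aperture":85}, {"tz":-20, "aperture":85}, {"tz":-60, "aperture":85}, {"tz":-60, "aperture":85}, {"aperture":85}]}}

```text
time_s: 6.75
tcp_pos: [621.6, 264.5, 185.9]
eef_rot: [0.006, 0.0, 1.0, 0.002]
contact_force: [-0.3, -0.0, -0.3]
grip_width: 84.8
gripper_force: 0.0
```

>>> {"name": "creep_tool", "arguments": {"moves": [{"ty":-48, "aperture":85}, {"ty":-48, "aperture":85}, {"ty":-48, "aperture":85}, {"aperture":85}, {"aperture":85}]}}

```text
time_s: 7.38
tcp_pos: [618.0, 119.2, 178.5]
eef_rot: [0.0, 0.0, 1.0, 0.0]
contact_force: [0.3, -0.0, 0.7]
grip_width: 85.0
gripper_force: 0.0
```

Run:
```python
from h import *
d=grab("wrist","w2"); cv2.imwrite("pics/w2.png",cv2.cvtColor(d["image"],cv2.COLOR_RGB2BGR))
print(status.state()["tcp_pos"],blobs(d,(0,150,90),(9,255,255),60)[1])
```

```text
[617.98905938 119.80238341 178.42034732] [([496, 61, 16, 21, 251], [504.9, 70.3]), ([229, 175, 47, 50, 1323], [252.4, 198.4])]
```

View pics/w2.png

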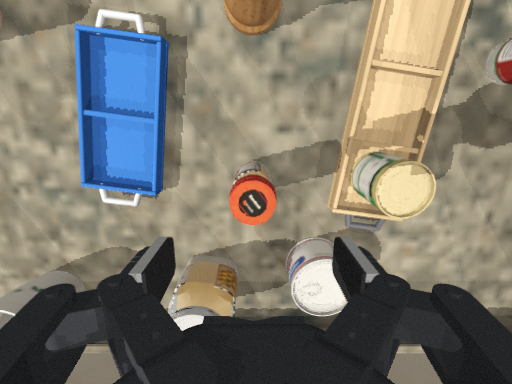

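Tin stands in the far compartment (top at 403,190). Red cap is centred at (253,200) and the blue tray corners are (78,27), (168,38), (155,195), (83,185).

Run:
```python
from h import *
W=load("w2");P=lambda u,v,z:plane(W,(u,v),z)[:2].round(1)
print("red",P(253,201,105),"tin",P(403,190,77),"B",P(77,27,24),P(168,38,24),P(155,195,24),P(83,185,24))
print(tri((load("wrist0"),(247,62)),(W,(253,201))))
print("L",P(373,64,21),P(445,76,21),P(355,143,21),P(426,155,21),P(332,208,24))
```

```text
red [616.  119.2] tin [614.  260.9] B [462. -54.] [472.1  35. ] [634.1   6. ] [622.1 -75.5]
(array([617.88176924, 119.31825281,  99.38266384]), np.float64(0.19593174128038612))
L [495.2 242.4] [506.4 318.9] [575.3 231.9] [588.5 313.2] [650.1 211.6]
```

>>> {"name": "creep_tool", "arguments": {"moves": [{"tz":45, "aperture":85}, {"tz":45, "aperture":85}, {"tz":30, "aperture":85}, {"aperture":85}]}}

```text
time_s: 7.92
tcp_pos: [616.0, 120.1, 55.9]
eef_rot: [-0.003, -0.001, 1.0, -0.0]
contact_force: [0.6, -0.1, 0.4]
grip_width: 85.2
gripper_force: 0.0
```

>>> {"name": "creep_tool", "arguments": {"moves": [{"aperture":30}, {"aperture":30}, {"aperture":30}, {"aperture":30}, {"aperture":30}, {"tz":-20, "aperture":30}, {"tz":-50, "aperture":30}]}}

```text
time_s: 8.8
tcp_pos: [616.2, 118.6, 128.0]
eef_rot: [-0.002, 0.0, 1.0, -0.0]
contact_force: [0.3, 0.5, -0.7]
grip_width: 39.7
gripper_force: 60.6
```

>>> {"name": "creep_tool", "arguments": {"moves": [{"tx":10, "ty":-49, "aperture":30}, {"tx":10, "ty":-49, "aperture":30}, {"tx":9, "ty":-49, "aperture":30}, {"tz":30, "aperture":30}, {"tz":10, "aperture":30}, {"aperture":30}]}}

```text
time_s: 9.55
tcp_pos: [588.7, -27.5, 88.4]
eef_rot: [-0.0, -0.0, 1.0, 0.0]
contact_force: [0.8, 0.9, -0.3]
grip_width: 39.5
gripper_force: 60.8
```

>>> {"name": "creep_tool", "arguments": {"moves": [{"tz":12, "aperture":30}, {"tz":9, "aperture":30}, {"tz":4, "aperture":30}, {"aperture":30}, {"aperture":30}]}}

```text
time_s: 10.18
tcp_pos: [590.2, -27.7, 65.1]
eef_rot: [0.001, -0.0, 1.0, 0.0]
contact_force: [-3.5, 1.2, 15.3]
grip_width: 39.8
gripper_force: 61.5
```

Run:
```python
from h import *
d=grab("side","d3");crop(d,110,120,370,300,3,"d3.png")
```

```text
(no output)
```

View pics/d3.png

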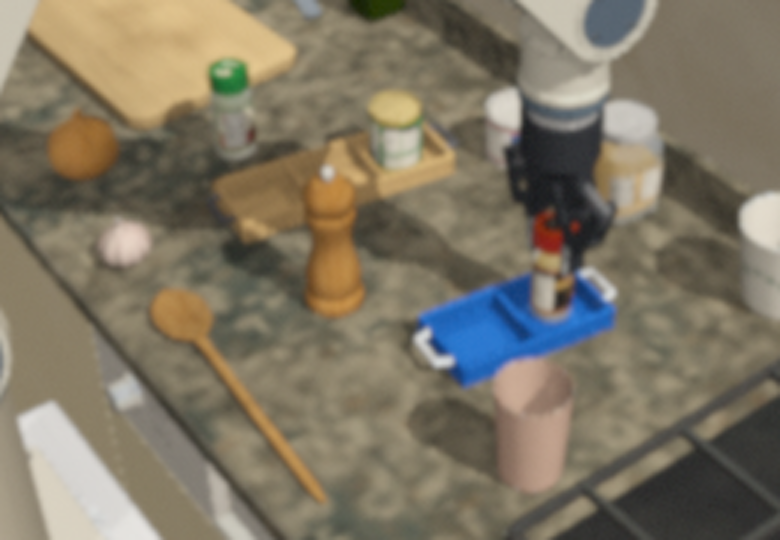

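Red jar is in the far blue compartment, in contact with the floor (15 N). I'll release it and go over the mill.

>>> {"name": "creep_tool", "arguments": {"moves": [{"aperture":85}, {"aperture":85}, {"tz":-15, "aperture":85}, {"tz":-55, "aperture":85}, {"tz":-55, "aperture":85}, {"tz":-45, "aperture":85}]}}

```text
time_s: 10.98
tcp_pos: [589.3, -28.0, 236.5]
eef_rot: [0.001, 0.0, 1.0, -0.0]
contact_force: [1.3, -0.1, -0.4]
grip_width: 85.2
gripper_force: 0.0
```

>>> {"name": "creep_tool", "arguments": {"moves": [{"tx":39, "ty":36, "aperture":85}, {"tx":39, "ty":36, "aperture":85}, {"tx":39, "ty":36, "aperture":85}, {"tx":38, "ty":37, "aperture":85}, {"aperture":85}, {"aperture":85}]}}

```text
time_s: 11.72
tcp_pos: [434.7, 117.1, 234.2]
eef_rot: [0.001, -0.0, 1.0, 0.0]
contact_force: [0.6, 0.1, -0.2]
grip_width: 85.1
gripper_force: 0.0
```

Run:
```python
from h import *
d=grab("wrist","w3"); cv2.imwrite("pics/w3.png",cv2.cvtColor(d["image"],cv2.COLOR_RGB2BGR))
print(status.state()["tcp_pos"])
```

```text
[434.98407163 116.80091992 233.98847553]
```

View pics/w3.png

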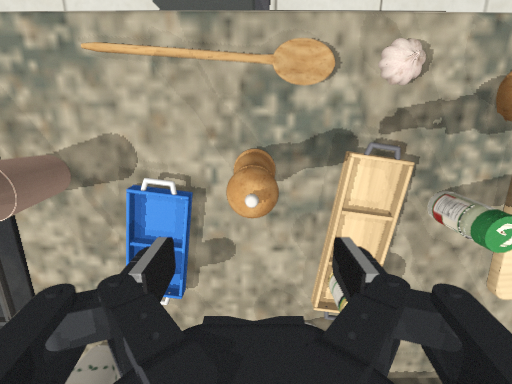

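Mill knob is at (251,201), long tray near corners at (350,153) and (412,162), blue near corners at (130,187) and (192,196).

Run:
```python
from h import *
W=load("w3");P=lambda u,v,z:plane(W,(u,v),z)[:2].round(1)
print("mill",P(251,201,160),tri((load("w1"),(222,121)),(W,(251,201))),"L",P(350,152,24),P(413,162,24),P(343,208,21),P(396,217,21),"B",P(130,187,24),P(192,196,24),P(498,233,106))
```

```text
mill [433.1 115.3] (array([435.05231869, 115.63732151, 153.24163962]), np.float64(0.38331621871085464)) L [408.6 244.1] [421.6 329.3] [487.2 243.2] [500.6 319.8] B [456.2 -50.4] [468.9  33.3] [487.  387.6]
```

>>> {"name": "creep_tool", "arguments": {"moves": [{"tz":45, "aperture":85}, {"tz":45, "aperture":85}, {"tz":30, "aperture":85}, {"aperture":85}]}}

```text
time_s: 12.28
tcp_pos: [433.3, 115.9, 111.6]
eef_rot: [-0.002, 0.001, 1.0, -0.001]
contact_force: [-0.0, 0.2, 1.2]
grip_width: 85.3
gripper_force: 0.0
```

>>> {"name": "creep_tool", "arguments": {"moves": [{"aperture":40}, {"aperture":40}, {"aperture":40}, {"aperture":40}, {"aperture":40}, {"tz":-20, "aperture":40}, {"tz":-40, "aperture":40}]}}

```text
time_s: 13.15
tcp_pos: [433.0, 116.8, 173.7]
eef_rot: [-0.001, -0.0, 1.0, -0.0]
contact_force: [0.5, 0.6, -1.4]
grip_width: 45.5
gripper_force: 62.1
```

>>> {"name": "creep_tool", "arguments": {"moves": [{"tx":-24, "ty":-44, "aperture":40}, {"tx":-24, "ty":-44, "aperture":40}, {"tx":-24, "ty":-44, "aperture":40}, {"tz":20, "aperture":40}, {"tz":10, "aperture":40}, {"aperture":40}]}}

```text
time_s: 13.9
tcp_pos: [505.1, -14.6, 143.0]
eef_rot: [-0.001, -0.0, 1.0, 0.0]
contact_force: [-0.5, 0.3, -2.3]
grip_width: 45.4
gripper_force: 62.4
```

>>> {"name": "creep_tool", "arguments": {"moves": [{"ty":-1, "tz":12, "aperture":40}, {"tz":9, "aperture":40}, {"tz":4, "aperture":40}, {"aperture":40}, {"aperture":40}]}}

```text
time_s: 14.52
tcp_pos: [508.2, -16.0, 120.2]
eef_rot: [0.002, -0.0, 1.0, -0.0]
contact_force: [-1.2, -1.2, 15.7]
grip_width: 45.6
gripper_force: 63.8
```

Run:
```python
from h import *
d=grab("side","d4");crop(d,170,150,370,300,3,"d4.png")
```

```text
(no output)
```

View pics/d4.png

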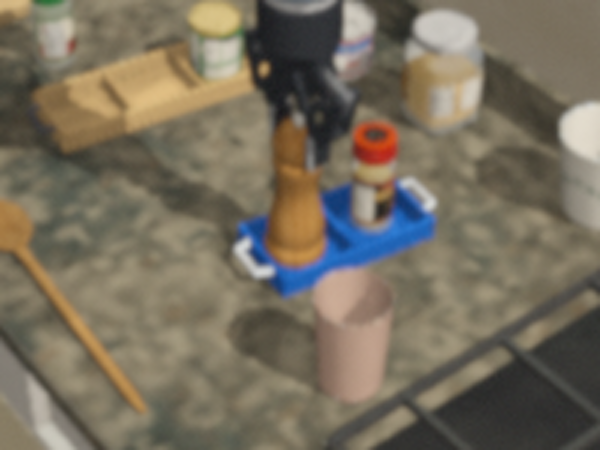

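Mill is in the near blue compartment, standing on the floor. Releasing it and moving over the tumbler.

>>> {"name": "creep_tool", "arguments": {"moves": [{"aperture":85}, {"aperture":85}, {"tz":-15, "aperture":85}, {"tz":-55, "aperture":85}, {"tz":-50, "aperture":85}]}}

```text
time_s: 15.2
tcp_pos: [505.8, -15.9, 240.4]
eef_rot: [-0.0, -0.0, 1.0, -0.0]
contact_force: [0.1, -0.1, 0.3]
grip_width: 84.6
gripper_force: 0.0
```

>>> {"name": "creep_tool", "arguments": {"moves": [{"tx":21, "ty":-50, "aperture":85}, {"tx":21, "ty":-50, "aperture":85}, {"tx":20, "ty":-49, "aperture":85}, {"aperture":85}, {"aperture":85}]}}

```text
time_s: 15.82
tcp_pos: [444.1, -164.9, 238.9]
eef_rot: [0.0, 0.0, 1.0, 0.0]
contact_force: [0.1, 1.2, 0.9]
grip_width: 84.9
gripper_force: 0.0
```

Run:
```python
from h import *
d=grab("wrist","w4"); crop(d,130,60,380,260,3,"w4.png")
print(status.state()["tcp_pos"])
```

```text
[ 444.31811679 -164.44156209  238.74115372]
```

View pics/w4.png

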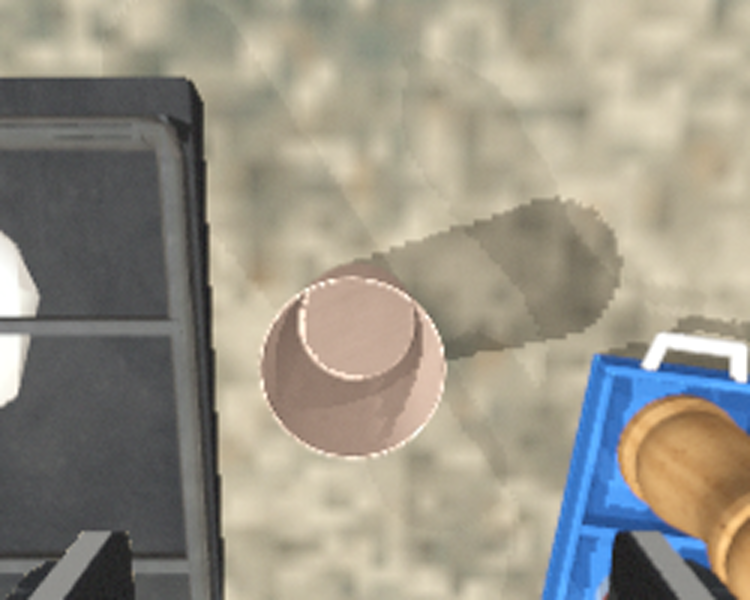

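Tumbler rim is centred at (247.5,182); hob edge is at about u=200.

Run:
```python
from h import *
W=load("w4");P=lambda u,v,z:plane(W,(u,v),z)[:2].round(1)
print("rim",P(247.5,182,102),"foot",P(248.8,168.5,3),"hob",P(200,183,10),P(190,183,40))
s0,D=load("scene0"),load("side0")
print(tri((W,(247.5,182)),(D,((533.5)/3-.5+110,(376.5)/3-.5+120))))
```

```text
rim [ 440.8 -171. ] foot [ 444.6 -171.2] hob [ 464.1 -240.7] [ 456.8 -247.6]
(array([ 439.42856535, -171.98025823,  118.56440965]), np.float64(2.8680732530724993))
```

>>> {"name": "creep_tool", "arguments": {"moves": [{"tx":2, "ty":-6.5, "tz":50, "aperture":85}, {"tz":40, "aperture":85}, {"aperture":85}]}}

```text
time_s: 16.25
tcp_pos: [440.5, -169.5, 146.2]
eef_rot: [-0.003, -0.001, 1.0, 0.001]
contact_force: [0.4, 0.1, 0.4]
grip_width: 85.3
gripper_force: 0.0
```

>>> {"name": "creep_tool", "arguments": {"moves": [{"tz":40, "aperture":85}, {"tz":35, "aperture":85}, {"tz":24, "aperture":85}, {"aperture":85}]}}

```text
time_s: 16.75
tcp_pos: [442.4, -170.8, 49.5]
eef_rot: [-0.001, -0.001, 1.0, 0.0]
contact_force: [-0.4, -0.4, -0.5]
grip_width: 84.8
gripper_force: 0.0
```

>>> {"name": "creep_tool", "arguments": {"moves": [{"aperture":45}, {"aperture":45}, {"aperture":45}, {"aperture":45}, {"tz":-20, "aperture":45}, {"tz":-60, "aperture":45}, {"tz":-60, "aperture":45}, {"tz":-60, "aperture":45}]}}

```text
time_s: 17.75
tcp_pos: [441.8, -171.3, 252.8]
eef_rot: [0.001, -0.0, 1.0, -0.0]
contact_force: [0.6, 0.5, -1.0]
grip_width: 63.6
gripper_force: 67.1
```

>>> {"name": "creep_tool", "arguments": {"moves": [{"tx":-12, "ty":55.6, "aperture":45}, {"tx":-12, "ty":55.6, "aperture":45}, {"tx":-12, "ty":55.6, "aperture":45}, {"tx":-12, "ty":55.6, "aperture":45}, {"tx":-12, "ty":55.6, "aperture":45}, {"tx":-12, "ty":55.6, "aperture":45}, {"tx":-12, "ty":55.6, "aperture":45}, {"tx":-12, "ty":55.6, "aperture":45}]}}

```text
time_s: 18.75
tcp_pos: [538.0, 275.4, 251.0]
eef_rot: [0.001, -0.0, 1.0, 0.0]
contact_force: [1.1, -1.0, -2.1]
grip_width: 63.8
gripper_force: 67.1
```

>>> {"name": "creep_tool", "arguments": {"moves": [{"tz":60, "aperture":45}, {"tz":60, "aperture":45}, {"tz":35, "aperture":45}, {"aperture":45}, {"aperture":45}]}}

```text
time_s: 19.38
tcp_pos: [539.2, 273.9, 96.6]
eef_rot: [0.001, 0.0, 1.0, 0.001]
contact_force: [0.2, 1.1, -1.5]
grip_width: 63.5
gripper_force: 67.1
```

>>> {"name": "creep_tool", "arguments": {"moves": [{"tz":16, "aperture":45}, {"tz":10, "aperture":45}, {"tz":8, "aperture":45}, {"tz":4, "aperture":45}, {"aperture":45}, {"aperture":45}]}}

```text
time_s: 20.12
tcp_pos: [538.0, 273.2, 56.6]
eef_rot: [-0.0, 0.0, 1.0, -0.0]
contact_force: [-3.0, -1.6, 3.4]
grip_width: 63.0
gripper_force: 67.1
```

>>> {"name": "creep_tool", "arguments": {"moves": [{"tz":2, "aperture":45}, {"aperture":45}]}}

```text
time_s: 20.38
tcp_pos: [538.5, 273.3, 56.6]
eef_rot: [0.001, -0.0, 1.0, 0.0]
contact_force: [-6.9, -4.8, 22.5]
grip_width: 63.3
gripper_force: 67.4
```

>>> {"name": "creep_tool", "arguments": {"moves": [{"aperture":85}, {"aperture":85}, {"tz":-20, "aperture":85}, {"tz":-60, "aperture":85}, {"tz":-60, "aperture":85}, {"aperture":85}]}}

```text
time_s: 21.12
tcp_pos: [541.3, 275.0, 200.9]
eef_rot: [0.005, -0.0, 1.0, 0.002]
contact_force: [0.2, 0.0, -0.1]
grip_width: 85.0
gripper_force: 0.0
```

>>> {"name": "creep_tool", "arguments": {"moves": [{"tx":25, "ty":60, "aperture":85}, {"tx":24, "ty":60, "aperture":85}, {"aperture":85}, {"aperture":85}]}}

```text
time_s: 21.62
tcp_pos: [490.1, 388.8, 193.8]
eef_rot: [-0.0, -0.001, 1.0, -0.001]
contact_force: [0.3, -0.2, -0.8]
grip_width: 84.8
gripper_force: 0.0
```

Run:
```python
from h import *
d=grab("wrist","w5"); cv2.imwrite("pics/w5.png",cv2.cvtColor(d["image"],cv2.COLOR_RGB2BGR))
print(status.state()["tcp_pos"],blobs(d,(60,120,40),(90,255,200),60)[1])
```

```text
[490.58052289 388.24300767 193.87133312] [([238, 169, 48, 51, 1512], [261.3, 194.0])]
```

View pics/w5.png

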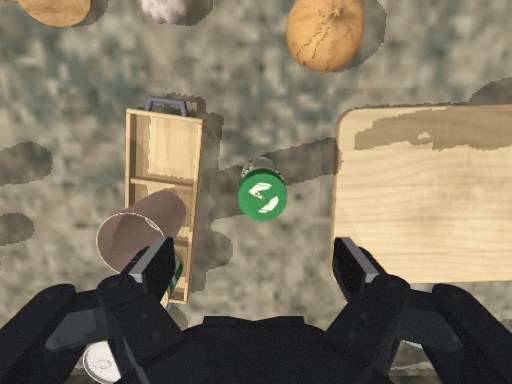

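Green cap is at (263,195). The tumbler stands in the middle compartment, and the near compartment is free: corners (127,110) and (204,120), divider (130,181) to (196,187).

Run:
```python
from h import *
W=load("w5");P=lambda u,v,z:plane(W,(u,v),z)[:2].round(1)
print("green",P(263,195,106),tri((load("w1"),(473,170)),(W,(263,195))),"L",P(127,110,24),P(204,120,24),P(130,181,21),P(196,187,21),"board",P(335,190,20))
```

```text
green [486.9 397.6] (array([488.02468866, 397.70856304, 103.87482675]), np.float64(0.44759822249344905)) L [412.1 247.8] [422.9 333.3] [494.1 239.8] [501.5 319.2] board [505.3 488.7]
```

>>> {"name": "creep_tool", "arguments": {"moves": [{"ty":4, "tz":45, "aperture":85}, {"tz":45, "aperture":85}, {"aperture":85}, {"aperture":85}]}}

```text
time_s: 22.18
tcp_pos: [491.9, 392.8, 105.6]
eef_rot: [0.001, 0.001, 1.0, 0.0]
contact_force: [0.5, -0.4, 0.6]
grip_width: 85.1
gripper_force: 0.0
```

>>> {"name": "creep_tool", "arguments": {"moves": [{"tx":3, "ty":4, "tz":25, "aperture":85}, {"tz":24, "aperture":85}, {"aperture":85}, {"aperture":35}, {"aperture":35}, {"aperture":35}, {"aperture":35}, {"aperture":35}]}}

```text
time_s: 23.18
tcp_pos: [488.6, 397.5, 57.1]
eef_rot: [0.001, 0.0, 1.0, 0.001]
contact_force: [-0.8, -1.7, 6.9]
grip_width: 44.1
gripper_force: 60.1
```

>>> {"name": "creep_tool", "arguments": {"moves": [{"tz":-20, "aperture":35}, {"tz":-50, "aperture":35}, {"tx":15, "ty":-57, "aperture":35}, {"tx":15, "ty":-57, "aperture":35}, {"tz":20, "aperture":35}, {"tz":10, "aperture":35}, {"aperture":35}, {"aperture":35}]}}

```text
time_s: 24.18
tcp_pos: [458.2, 283.8, 95.8]
eef_rot: [0.0, -0.0, 1.0, 0.0]
contact_force: [0.3, -0.5, -1.1]
grip_width: 44.3
gripper_force: 61.5
```

>>> {"name": "creep_tool", "arguments": {"moves": [{"tz":14, "aperture":35}, {"tz":10, "aperture":35}, {"tz":6, "aperture":35}, {"tz":4, "aperture":35}, {"aperture":35}, {"aperture":35}]}}

```text
time_s: 24.92
tcp_pos: [457.7, 282.8, 62.1]
eef_rot: [-0.0, -0.0, 1.0, -0.0]
contact_force: [-2.5, -3.7, 10.4]
grip_width: 43.7
gripper_force: 62.2
```

On the floor (10 N). I'll release it, back off, and check everything.

>>> {"name": "creep_tool", "arguments": {"moves": [{"aperture":85}, {"aperture":85}, {"tz":-20, "aperture":85}, {"tz":-60, "aperture":85}, {"tz":-60, "aperture":85}, {"tz":-60, "aperture":85}]}}

```text
time_s: 25.68
tcp_pos: [457.5, 282.9, 263.1]
eef_rot: [-0.0, -0.0, 1.0, -0.0]
contact_force: [1.1, 0.7, -0.3]
grip_width: 84.9
gripper_force: 0.0
```

>>> {"name": "creep_tool", "arguments": {"moves": [{"tx":-10, "ty":-50, "aperture":85}, {"tx":-10, "ty":-50, "aperture":85}, {"tx":-10, "ty":-50, "aperture":85}, {"tx":-10, "ty":-50, "aperture":85}, {"tx":-10, "ty":-60, "aperture":85}, {"tx":-10, "ty":-60, "aperture":85}, {"aperture":85}, {"aperture":85}]}}

```text
time_s: 26.68
tcp_pos: [517.5, -36.9, 261.0]
eef_rot: [-0.0, 0.001, 1.0, 0.0]
contact_force: [-0.1, 0.5, -0.5]
grip_width: 85.0
gripper_force: 0.0
```

Run:
```python
from h import *
a=grab("scene","s6");b=grab("side","d6")
f=lambda d,x0,y0,x1,y1:cv2.resize(d["image"][y0:y1,x0:x1],(400,400),interpolation=cv2.INTER_CUBIC)
cv2.imwrite("pics/f.png",cv2.cvtColor(np.hstack([f(a,170,120,350,300),f(b,150,120,330,300)]),cv2.COLOR_RGB2BGR))
```

```text
(no output)
```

View pics/f.png

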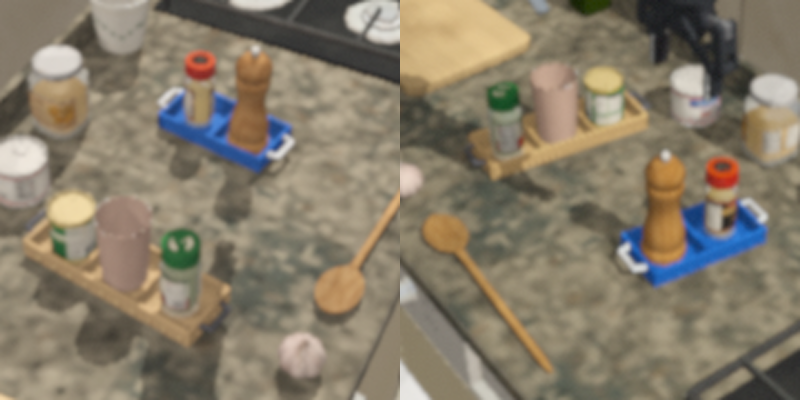

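All five stand upright, each in its own compartment: tin, tumbler and green jar in the wooden tray, mill and red jar in the blue one. The bystanders look undisturbed and the gripper is clear.

```bash
python3 -c "
from rig import manip; print(manip.sign_off())"
```

```text
the job is handed in; nothing more can be done
None
```

Both kits are made up as asked and the job was handed in at about 27 s; the last pictures show all five things upright in their own compartments and the bystanders apparently unmoved, but sign-off returned no verdict.

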